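# Lock the stop plate onto the jig board

## Task

Fit the loose stop plate to the jig board: draw the board's bolt back out of the way, lower the plate over the two screw heads so that it lies flat, and slide it fully home so that both heads hold it down in its narrow slots. Then shut the bolt fully behind the end of the plate so that it cannot slide out again, let go, and leave everything else on the bench as it is.

Things in the scene. Friction and masses are not known exactly. Their poses are not given: they have to be found in the camera images.
- jig: fixed plywood jig board, 180 (x) by 290 (y) by 18 mm thick, flat on the bench; origin under its centre, z up. Its two screws stand at x = +35 mm, y = -70 and +60 mm. The plate goes on with its axes parallel to the board's, its middle at x = +35, y = -5 mm, then slides 22 mm along the board's -y to y = -27 mm, where the slots end against the shanks
- screw_a (a point): top centre of the steel screw's head at the board's y = -70 mm, 34 mm above the bench; axes as the board's. 8 mm shank, round 18 mm head whose underside is 10 mm and top 16 mm above the board's top face
- screw_b (a point): top centre of the other, equal screw head, at the board's y = +60 mm; axes as the board's
- bolt (a joint): travel of the steel bolt (60 mm long flat bar, 12 mm wide, top 18 mm above the board) along the board's +x: 0 = drawn back (tip 10 mm clear of the plate's place), 0.040 m = fully shut, 3 mm behind the +y end of the plate when that is home. Starts more than half shut, barring the plate from going on. Takes about 2 N and stays where it is left
- bolt_knob (a point): on the axis of the bolt's upright round knob, 14 mm diameter, 45 mm long; the point is 58 mm above the bench, 22 mm below the knob's top, at x = -55 mm + travel, y = +87 mm in the board's frame; axes as the board's. Guide cheeks beside the bar reach 34 mm above the bench
- stop_plate_mid (a point): middle of the loose stop plate: aluminium plate 60 (x) by 210 (y) by 8 mm with a wooden block 24 (x) by 60 (y) by 42 mm high on its middle to hold it by; 0.2 to 0.4 kg, lies flat on the bench at the start. The point is on its centre line, 25 mm above its underside (half the total height of 50 mm); z up
- stop_plate: the same plate, same axes, origin on its underside. Two keyholes on its centre line: wide parts 25 mm across at y = -65 and +65 mm, each with a 12 mm wide slot running from it towards the plate's +y, ending 26 mm from the wide part's centre
- sanding_block: cork-faced sanding block, black grip, 65 x 120 x 32 mm; origin under its centre, z up; bystander
- wedge: dark wooden wedge block 26 x 60 x 14 mm lying on the near part of the jig board; origin under its centre; bystander
- glue: white glue bottle, 60 mm diameter, 170 mm tall, standing; origin under its centre; bystander
- tape: roll of blue masking tape lying flat, 104 mm diameter, 36 mm high; origin under its centre; bystander
- tape_measure: grey tape measure, 65 x 70 x 36 mm; origin under its centre; bystander
- carved_a: carved wooden petal, about 87 x 36 x 12 mm; origin under its centre; bystander
- driver: screwdriver lying on the bench, below 40 mm high; bystander
Mind the look-alikes: they are no part of the job. Leave any orange look-alike of the stop_plate alone.

How it is judged:
By the outcome, as a careful person would: the job done as asked, in the order asked, and still so for the second after the job is handed in, with the robot touching nothing.
It also fails if it takes over 64 s, if anything falls off the work surface, if the arm or the gripper's body presses on something with over 40 N, if the wrist force passes 120 N, or if a joint passes its speed limit or range.

## Robot

A 7-joint arm with a two-finger parallel gripper is mounted at the origin on the work surface. World frame = base frame: x ahead of the robot, y to its left, z up, the work surface at z = 0. Lengths are in m, angles in rad, forces in N, time in s.
With the tool pointing down it reaches from about 0.4 to 0.85 m from the base axis. Payload 6.9 kg.
Tool frame: the origin (TCP) lies midway between the tips of the shut fingers; the grasp point (between the pads) lies grip_point_offset behind it (grip_point_offset is the distance from the TCP to the grasp point, in m); z points along the fingers, y is the line along which they close (so a half turn about z gives the same grasp; the last joint's range is limited). The gripper opens to 85 mm and grips with 20 to 120 N. Pads are 22 mm wide; open, the fingers measure 114 mm over their backs; the gripper's body (76 mm by 85 mm) begins 54 mm behind the grasp point. The pads swing forward as they close: fully open they stand 13 mm farther back than shut.
Start: joints at [1.409, 0.507, -0.238, 1.5, 0.126, 1.149, -0.155], TCP at [0.165, -0.603, 0.231] pointing down, gripper open.
Joint ranges: [-3.08, 3.08], [-0.24, 2.05], [-1.43, 1.35], [0, 2.5], [-1.52, 4.66], [0.17, 1.96], [-2.89, 2.89]. Speed limits (rad/s): [2.39, 2.39, 3.14, 3.14, 3.14, 3.14, 3.14].

## Interface

Orientations are given as a 3x3 rotation matrix whose columns are the frame's x, y, z axes.
In Python, from rig import get_obs, read_camera, get_calibration, sign_off, grip_point_offset gives the robot as it stands. The module is installed in compiled form; this text tells all that it offers.
- The arm moves only by the tool apply_moves, never from a script. Its argument "plan" is a list of rows, each a list of 7 numbers: the opening, from -1 (shut) to 1 (fully open), so that 0 is half open, then the shift along the world's x, y, z scaled (see below), then the turn, a rotation vector about the world's x, y, z scaled (see below). A call has exactly 10 rows; each row shifts and turns the commanded pose from where the row before left it; what a row does not reach is not made up. The controller multiplies each number of a shift by 0.5 m and each number of a turn by 2 rad. A row lasts 1/12 s, in which the tool goes at most 41.7 mm and 7.16 degrees, less where a joint would pass 70% of its speed; a pose out of reach is approached as far as the arm can. A call with a number of a shift or a turn outside -1 to 1 is refused whole. A call with a gripper value outside its range is refused whole. The fingers move at their own pace and stop on an object; the grip force is fixed at half the most. Time passes only in rows, so rows that do not move let the fingers close, or fill a call up. It gives the time, the measured TCP pose, the force, the opening and the grip force at its end, in the units of the state.
- get_obs(): the state, without advancing time (a new reading comes with each control period).
- read_camera(name): name is "side" or "top" or "wrist"; returns the picture (400x640x3 uint8, blue, green, red); there is no depth.
- get_calibration(name): a dict with "fx", "fy", "cx", "cy" (pixels), "k1" (the pictures are not rectified: a ray, as slopes to the right and down, at radius r is drawn at 1 + k1 r^2 times it, then the intrinsics apply), "origin" and "attitude" of the camera in the world; the wrist camera has in their place "T_tool_cam" (4x4, takes a point from camera to tool coordinates, whose origin is the TCP and whose axes are the flange's). Camera axes: x right, y down, z forward; pixel columns grow to the right and rows downward; lengths in m; the calibration is good to about 2 mm. A picture is of the moment at which its call begins: read the wrist's pose just before it. get_calibration takes no time and is no camera call.
- sign_off(): hands the job in; it is judged then, once.
The state is a dict: "t": time; "joint_pos": joint angles; "joint_velocities": joint speeds; "joint_efforts": joint torques, N m; "tool_pos": TCP position; "tcp_rot": TCP orientation; "wrist_force": force on the tool from outside, world axes, zero at the start; "wrist_torque": the same for the moment, N m; "width": finger opening in m; "finger_force": force on a finger pad.
Only numpy, scipy, OpenCV 4.12 (cv2) and the standard library are available. Lean on these libraries where they do the work, as an engineer would, in place of code of your own. Each camera call takes 0.05 s, during which the arm holds its last target. There are 200 camera calls.

## Working session

There is one attempt and no reset: what is moved stays moved. The work goes in short steps, Python scripts to look and compute and a tool call to move; the robot and the scene stay as the last step left them, time stands still between calls to the robot, and variables do not carry over. Pictures are saved under pics/ and viewed, at most 10 in all, crops included, and the job is handed in when it is done.

Besides the shell and the picture viewer there is one more tool, called after "Emit:" in YAML: its name, and indented under it one key for each argument. apply_moves: Moves the arm, as the interface text tells. Its arguments: {"type":"object","properties":{"plan":{"type":"array"}},"required":["plan"]}

```bash
mkdir -p pics; cat > h.py <<'E'
import numpy as np, cv2
from rig import *
def cam(n):
    c=get_calibration(n)
    if n=="wrist":
        o=get_obs(); T=np.eye(4); T[:3,:3]=np.array(o["tcp_rot"]); T[:3,3]=o["tool_pos"]
        W=T@np.array(c["T_tool_cam"]); R,p=W[:3,:3],W[:3,3]
    else: R,p=np.array(c["attitude"]),np.array(c["origin"])
    return dict(c=c,R=R,p=p)
def shot(n,f):
    k=cam(n); im=read_camera(n); cv2.imwrite("pics/"+f+".png",im); np.save("pics/"+f+".npy",k,allow_pickle=True); return im,k
def load(f): return np.load("pics/"+f+".npy",allow_pickle=True).item()
def proj(k,P):
    c=k["c"]; q=(np.atleast_2d(P)-k["p"])@k["R"]; s=q[:,:2]/q[:,2:]
    s=s*(1+c["k1"]*(s**2).sum(1,keepdims=True)); return s*[c["fx"],c["fy"]]+[c["cx"],c["cy"]]
def ray(k,uv):
    c=k["c"]; d=(np.atleast_2d(uv)-[c["cx"],c["cy"]])/[c["fx"],c["fy"]]; s=d.copy()
    for _ in range(20): s=d/(1+c["k1"]*(s**2).sum(1,keepdims=True))
    return np.c_[s,np.ones(len(s))]@k["R"].T
def atz(k,uv,z):
    r=ray(k,uv); z=np.broadcast_to(z,len(r)); return k["p"]+r*((z-k["p"][2])/r[:,2])[:,None]
E
python3 - <<'E'
from h import *
np.set_printoptions(precision=4,suppress=True)
for n in("top","side"):
    im,k=shot(n,n+"0"); print(n,k["p"],k["R"],k["c"]["fx"],k["c"]["k1"])
    cv2.imwrite(f"pics/{n}0v.png",cv2.resize(im,(800,500)))
o=get_obs(); print(o["tool_pos"],o["tcp_rot"],o["width"],grip_point_offset, get_calibration("wrist"))
E
```

```text
top [ 0.4559 -0.0412  1.4057] [[-0.0208 -0.9964  0.0825]
 [-0.9998  0.0206 -0.0036]
 [ 0.0019 -0.0825 -0.9966]] 450.4195247242077 -0.10944682229419582
side [0.2717 0.8931 0.9417] [[-0.953  -0.2154  0.2129]
 [-0.3022  0.6324 -0.7132]
 [ 0.019  -0.7441 -0.6678]] 480.18075000491393 -0.06991112790920577
[ 0.1646 -0.6025  0.2305] [[ 0.9646  0.2636 -0.0005]
 [ 0.2636 -0.9646  0.0015]
 [-0.0001 -0.0016 -1.    ]] 0.08556214479613995 0.0187 {'fx': 287.4619399214738, 'fy': 287.4619399214738, 'cx': 319.9686884690326, 'cy': 198.0760937304359, 'k1': -0.04986366872882256, 'T_tool_cam': array([[-0.0007, -0.9519, -0.3065,  0.0778],
       [ 1.    , -0.0006, -0.0003,  0.0005],
       [ 0.0001, -0.3065,  0.9519, -0.143 ],
       [ 0.    ,  0.    ,  0.    ,  1.    ]])}
```

View pics/top0v.png

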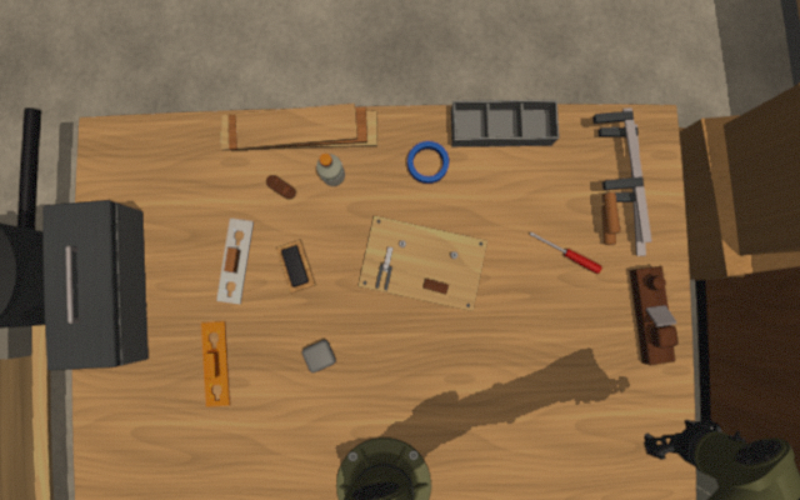

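View pics/side0v.png

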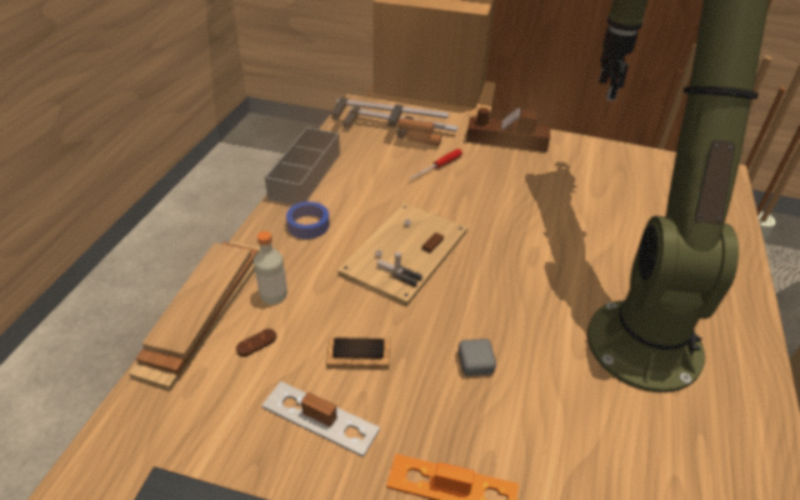

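The top view shows the board with corners near (375,217), (485,240), (473,308) and (360,287). Its bolt is on the left at (387,255) and the screw heads are at (402,243) and (453,255). The grey stop plate is at (235,261), with keyholes at (238,236) and (231,289), and the orange look-alike is at (215,362). The side view agrees with this.

```bash
python3 - <<'E'
from h import *
np.set_printoptions(precision=4,suppress=True)
k=load("top0"); s=0.8
c=atz(k,np.array([[375,217],[485,240],[473,308],[360,287]])*s,.018); print(c,c.mean(0))
y=c[0]+c[3]-c[1]-c[2]; print("yaw",np.degrees(np.arctan2(-y[0],y[1])))
print("screws",atz(k,np.array([[402,243],[453,255]])*s,.034))
p=atz(k,np.array([[232,219],[252,221],[240,303],[218,300]])*s,.008); print(p,p.mean(0))
print("keyholes",atz(k,np.array([[238,236],[231,289]])*s,.008))
im=cv2.imread("pics/top0.png")
a=im[170:250,165:205]; b=im[165:255,280:400]
a=cv2.resize(a,None,fx=6,fy=6,interpolation=3); b=cv2.resize(b,(560,420),interpolation=3)
v=np.zeros((480,800,3),np.uint8); v[:480,:240]=a; v[:420,240:]=b; cv2.imwrite("pics/c0.png",v)
E
```

```text
[[ 0.6601  0.0098  0.018 ]
 [ 0.597  -0.2624  0.018 ]
 [ 0.4295 -0.2273  0.018 ]
 [ 0.487   0.0498  0.018 ]] [ 0.5434 -0.1075  0.018 ]
yaw -12.385622147166576
screws [[ 0.5921 -0.0558  0.034 ]
 [ 0.5601 -0.1799  0.034 ]]
[[0.6647 0.3721 0.008 ]
 [0.6584 0.3208 0.008 ]
 [0.4529 0.3512 0.008 ]
 [0.4612 0.4073 0.008 ]] [0.5593 0.3628 0.008 ]
keyholes [[0.6211 0.3564 0.008 ]
 [0.4881 0.374  0.008 ]]
```

View pics/c0.png

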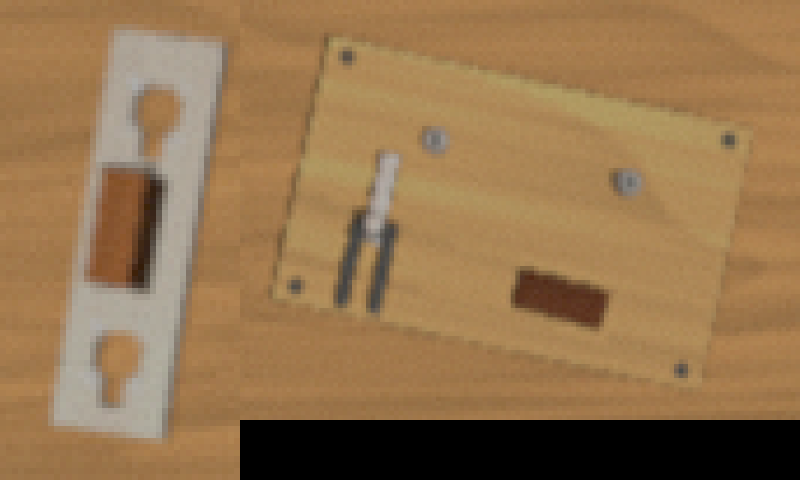

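The crop shows the plate's slots running towards image-down (world -x), so the plate's +y is about world -x. It has to turn about -95°. I'm moving above the bolt first.

Emit:
apply_moves:
  plan:
    - [1, 0.037, 0.0587, 0, 0, 0, 0.0272]
    - [1, 0.037, 0.0587, 0, 0, 0, 0.0272]
    - [1, 0.037, 0.0587, 0, 0, 0, 0.0272]
    - [1, 0.037, 0.0587, 0, 0, 0, 0.0272]
    - [1, 0.037, 0.0587, 0, 0, 0, 0.0272]
    - [1, 0.037, 0.0587, 0, 0, 0, 0.0272]
    - [1, 0.037, 0.0587, 0, 0, 0, 0.0272]
    - [1, 0.037, 0.0587, 0, 0, 0, 0.0272]
    - [1, 0.037, 0.0587, 0, 0, 0, 0.0272]
    - [1, 0.037, 0.0587, 0, 0, 0, 0.0272]

```text
t: 0.93
tool_pos: [0.3501, -0.3078, 0.2312]
tcp_rot: [[0.687, 0.727, -0.0], [0.727, -0.687, 0.0], [-0.0, -0.0, -1.0]]
wrist_force: [1.2, 1.1, 0.2]
width: 0.0856
finger_force: 0.0
```

Emit:
apply_moves:
  plan:
    - [1, 0.037, 0.0587, 0, 0, 0, 0.0272]
    - [1, 0.037, 0.0587, 0, 0, 0, 0.0272]
    - [1, 0.037, 0.0587, 0, 0, 0, 0.0272]
    - [1, 0.037, 0.0587, 0, 0, 0, 0.0272]
    - [1, 0.037, 0.0587, 0, 0, 0, 0.0272]
    - [1, 0.037, 0.0587, 0, 0, 0, 0.0272]
    - [1, 0.037, 0.0587, 0, 0, 0, 0.0272]
    - [1, 0.037, 0.0587, 0, 0, 0, 0.0272]
    - [1, 0.037, 0.0587, 0, 0, 0, 0.0272]
    - [1, 0.037, 0.0587, 0, 0, 0, 0.0272]

```text
t: 1.77
tool_pos: [0.5352, -0.0145, 0.231]
tcp_rot: [[0.212, 0.977, -0.001], [0.977, -0.212, -0.0], [-0.0, -0.0, -1.0]]
wrist_force: [0.0, 0.4, 1.1]
width: 0.0853
finger_force: 0.0
```

```bash
python3 - <<'E'
from h import *
np.set_printoptions(precision=4,suppress=True)
im,k=shot("wrist","w1"); o=get_obs(); print(o["t"],o["tool_pos"],o["tcp_rot"],o["joint_pos"],o["joint_velocities"])
cv2.imwrite("pics/w1v.png",cv2.resize(im,(800,500),interpolation=3))
E
```

```text
1.8167 [ 0.5383 -0.0068  0.2316] [[ 0.2013  0.9795  0.0032]
 [ 0.9795 -0.2013  0.0057]
 [ 0.0062  0.002  -1.    ]] [ 0.4374  0.4254 -0.688   1.7278  0.2943  1.0909 -0.5458] [ 0.0531 -0.0453  0.0022  0.0679 -0.0542 -0.0277  0.0386]
```

View pics/w1v.png

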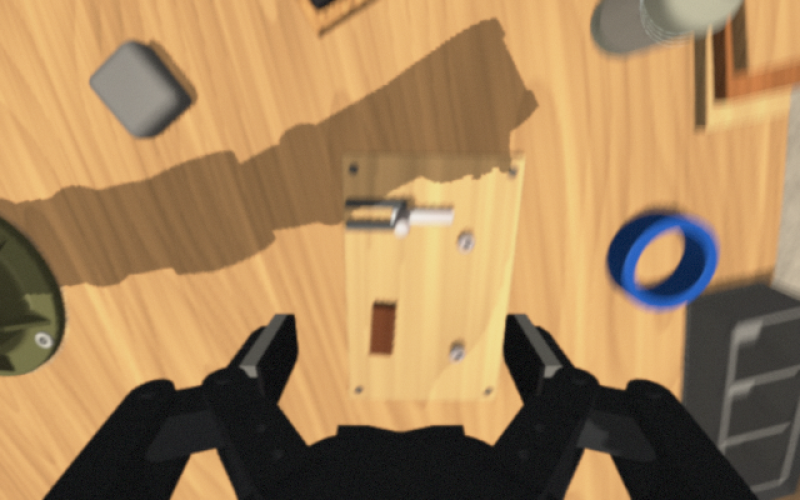

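The wrist view has board corners at (346,154), (524,154), (497,401) and (348,401). The screw heads are at (465,241) and (457,351), the bolt tip at (452,216) and the knob top near (401,228).

```bash
cat >> h.py <<'E'
from scipy.optimize import least_squares
def board(c,P):
    a=c[2]; R=np.array([[np.cos(a),-np.sin(a),0],[np.sin(a),np.cos(a),0],[0,0,1]])
    return np.atleast_2d(P)@R.T+[c[0],c[1],0]
E
python3 - <<'E'
from h import *
np.set_printoptions(precision=4,suppress=True)
B=np.array([[-90,145,18],[90,145,18],[90,-145,18],[-90,-145,18],[35,60,34],[35,-70,34]])/1e3
uv=np.array([[346,154],[524,154],[497,401],[348,401],[465,241],[457,351]])*.8
x=np.array([.5434,-.1075,-.216])
kw=load("w1"); print("pose",kw["p"])
f=lambda x:(proj(kw,board(x,B))-uv).ravel()
r=least_squares(f,x,loss="soft_l1"); print("wrist",r.x,f(r.x).reshape(-1,2))
kt=load("top0")
uvt=np.array([[375,217],[485,240],[473,308],[360,287],[402,243],[453,255]])*.8
g=lambda x:(proj(kt,board(x,B))-uvt).ravel(); s=least_squares(g,x,loss="soft_l1"); print("top",s.x,g(s.x).reshape(-1,2))
c=r.x
inv=lambda P:(P-[c[0],c[1],0])@board([0,0,c[2]],np.eye(3)).T.T
print("tip in board",inv(atz(kw,np.array([[452,216]])*.8,.036))," knobtop",inv(atz(kw,np.array([[401,228]])*.8,.080)))
for t in(0,.02,.025,.03,.04): print(t,board(c,[-.055+t,.087,.058]),proj(kw,board(c,[[-.055+t,.087,.08]]))/.8,proj(kw,board(c,[[-.005+t,.087,.036]]))/.8)
E
```

```text
pose [0.5515 0.0614 0.374 ]
wrist [ 0.5447 -0.105  -0.2223] [[-6.287  -1.1818]
 [ 0.2005  0.4002]
 [-0.3563 -1.1022]
 [ 0.9226 -1.6335]
 [ 0.204   1.3869]
 [ 0.3953  3.244 ]]
top [ 0.5616 -0.1072 -2.1053] [[ 35.8943 -23.5735]
 [ -1.7056 -13.862 ]
 [-37.5067  13.4634]
 [  1.8639   1.3867]
 [ 36.5535  -1.8   ]
 [-24.9589  25.6188]]
tip in board [[0.0558 0.0702 0.036 ]]  knobtop [[0.0111 0.0906 0.08  ]]
0 [[ 0.5103 -0.008   0.058 ]] [[370.2214 227.2935]] [[425.8854 216.1626]]
0.02 [[ 0.5298 -0.0124  0.058 ]] [[393.8963 227.4778]] [[446.6519 216.3494]]
0.025 [[ 0.5347 -0.0135  0.058 ]] [[399.8168 227.5253]] [[451.8365 216.3976]]
0.03 [[ 0.5395 -0.0146  0.058 ]] [[405.7371 227.5733]] [[457.0177 216.4466]]
0.04 [[ 0.5493 -0.0168  0.058 ]] [[417.5751 227.6709]] [[467.3685 216.5463]]
```

Emit:
apply_moves:
  plan:
    - [1, 0, 0, -0.047, 0, 0, 0]
    - [1, 0, 0, -0.047, 0, 0, 0]
    - [1, 0, 0, -0.047, 0, 0, 0]
    - [1, 0, 0, -0.047, 0, 0, 0]
    - [1, 0, 0, -0.047, 0, 0, 0]
    - [1, 0, 0, -0.047, 0, 0, 0]
    - [1, 0, 0, -0.047, 0, 0, 0]
    - [1, 0, 0, -0.047, 0, 0, 0]
    - [1, 0, 0, 0, 0, 0, 0]
    - [1, 0, 0, 0, 0, 0, 0]

```text
t: 2.65
tool_pos: [0.5338, -0.0159, 0.0426]
tcp_rot: [[0.214, 0.977, -0.003], [0.977, -0.214, 0.0], [-0.001, -0.003, -1.0]]
wrist_force: [0.3, 0.4, -0.4]
width: 0.0853
finger_force: 0.0
```

```bash
python3 - <<'E'
from h import *
np.set_printoptions(precision=4,suppress=True)
im,k=shot("wrist","w2"); o=get_obs(); print(o["t"],o["tool_pos"],o["tcp_rot"])
c=[.5447,-.105,-.2223]
for t in(.02,.025,.03): print(proj(k,board(c,[-.055+t,.087,.08])))
cv2.imwrite("pics/w2v.png",im)
E
```

```text
2.7 [ 0.5348 -0.0158  0.0437] [[ 0.2142  0.9768 -0.0005]
 [ 0.9768 -0.2142  0.0002]
 [ 0.0001 -0.0006 -1.    ]]
[[309.7229 288.7104]]
[[321.3043 288.7986]]
[[332.8863 288.8719]]
```

View pics/w2v.png

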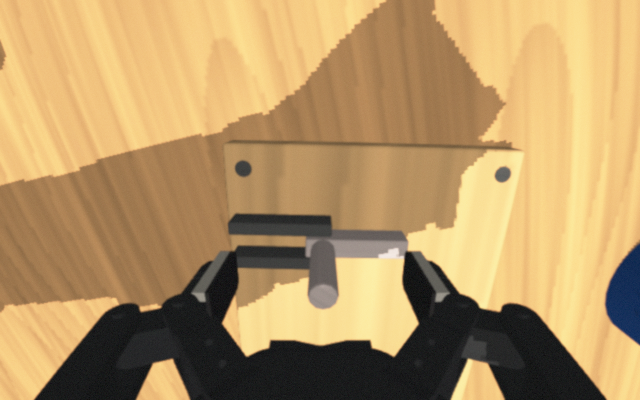

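The knob top shows at (323,296), centred between the fingers. I'm closing and drawing it back.

Emit:
apply_moves:
  plan:
    - [-1, 0, 0, 0, 0, 0, 0]
    - [-1, 0, 0, 0, 0, 0, 0]
    - [-1, 0, 0, 0, 0, 0, 0]
    - [-1, 0, 0, 0, 0, 0, 0]
    - [-1, 0, 0, 0, 0, 0, 0]
    - [-1, 0, 0, 0, 0, 0, 0]
    - [-1, 0, 0, 0, 0, 0, 0]
    - [-1, 0, 0, 0, 0, 0, 0]
    - [-1, 0, 0, 0, 0, 0, 0]
    - [-1, 0, 0, 0, 0, 0, 0]

```text
t: 3.53
tool_pos: [0.5349, -0.0159, 0.0437]
tcp_rot: [[0.214, 0.977, 0.001], [0.977, -0.214, -0.0], [-0.0, 0.001, -1.0]]
wrist_force: [-1.5, -0.4, 6.6]
width: 0.0123
finger_force: 58.4
```

Emit:
apply_moves:
  plan:
    - [-1, -0.008, 0.0018, 0, 0, 0, 0]
    - [-1, -0.008, 0.0018, 0, 0, 0, 0]
    - [-1, -0.008, 0.0018, 0, 0, 0, 0]
    - [-1, -0.008, 0.0018, 0, 0, 0, 0]
    - [-1, -0.008, 0.0018, 0, 0, 0, 0]
    - [-1, -0.008, 0.0018, 0, 0, 0, 0]
    - [-1, 0, 0, 0, 0, 0, 0]
    - [-1, 0, 0, 0, 0, 0, 0]
    - [-1, 0, 0, 0, 0, 0, 0]
    - [-1, 0, 0, 0, 0, 0, 0]

```text
t: 4.37
tool_pos: [0.5107, -0.0101, 0.0437]
tcp_rot: [[0.214, 0.977, 0.0], [0.977, -0.214, 0.0], [0.0, 0.0, -1.0]]
wrist_force: [-0.1, -0.2, 8.6]
width: 0.0126
finger_force: 59.3
```

Emit:
apply_moves:
  plan:
    - [-1, -0.002, 0.0004, 0, 0, 0, 0]
    - [-1, -0.002, 0.0004, 0, 0, 0, 0]
    - [-1, -0.002, 0.0004, 0, 0, 0, 0]
    - [-1, 0, 0, 0, 0, 0, 0]
    - [-1, 0, 0, 0, 0, 0, 0]
    - [-1, 0, 0, 0, 0, 0, 0]
    - [-1, 0, 0, 0, 0, 0, 0]
    - [-1, 0, 0, 0, 0, 0, 0]
    - [-1, 0, 0, 0, 0, 0, 0]
    - [-1, 0, 0, 0, 0, 0, 0]

```text
t: 5.2
tool_pos: [0.5105, -0.0101, 0.0437]
tcp_rot: [[0.215, 0.977, 0.005], [0.977, -0.215, 0.001], [0.002, 0.005, -1.0]]
wrist_force: [9.2, -2.3, 0.2]
width: 0.0124
finger_force: 58.7
```

Emit:
apply_moves:
  plan:
    - [1, 0.002, -0.0004, 0, 0, 0, 0]
    - [1, 0, 0, 0, 0, 0, 0]
    - [1, 0, 0, 0, 0, 0, 0]
    - [1, 0, 0, 0.01, 0, 0, 0]
    - [1, 0.02, 0, 0.08, 0, 0, 0]
    - [1, 0.02, -0.02, 0.08, 0, 0, 0]
    - [1, 0.02, -0.02, 0.08, 0, 0, 0]
    - [1, 0.02, -0.02, 0.08, 0, 0, 0]
    - [1, 0, 0, 0.03, 0, 0, 0]
    - [1, 0, 0, 0, 0, 0, 0]

```text
t: 6.03
tool_pos: [0.5501, -0.0396, 0.2254]
tcp_rot: [[0.215, 0.976, 0.006], [0.977, -0.215, -0.0], [0.001, 0.006, -1.0]]
wrist_force: [0.2, 0.1, 0.1]
width: 0.085
finger_force: 0.0
```

Emit:
apply_moves:
  plan:
    - [1, 0, 0, 0, 0, 0, 0]
    - [1, 0, 0, 0, 0, 0, 0]
    - [1, 0, 0, 0, 0, 0, 0]
    - [1, 0, 0, 0, 0, 0, 0]
    - [1, 0, 0, 0, 0, 0, 0]
    - [1, 0, 0, 0, 0, 0, 0]
    - [1, 0, 0, 0, 0, 0, 0]
    - [1, 0, 0, 0, 0, 0, 0]
    - [1, 0, 0, 0, 0, 0, 0]
    - [1, 0, 0, 0, 0, 0, 0]

```text
t: 6.87
tool_pos: [0.5482, -0.0395, 0.2211]
tcp_rot: [[0.214, 0.977, -0.0], [0.977, -0.214, 0.0], [0.0, -0.0, -1.0]]
wrist_force: [-0.7, 0.3, 0.3]
width: 0.0856
finger_force: 0.0
```

```bash
python3 - <<'E'
from h import *
np.set_printoptions(precision=4,suppress=True)
im,k=shot("wrist","w3"); o=get_obs(); print(o["t"],o["tool_pos"],o["tcp_rot"],k["p"])
c=[.5447,-.105,-.2223]
B=np.array([[-90,145,18],[90,145,18],[90,-145,18],[-90,-145,18],[35,60,34],[35,-70,34],[-55,87,80],[-5,87,36]])/1e3
print(proj(k,board(c,B)))
cv2.imwrite("pics/w3v.png",cv2.resize(im[110:360,230:480],(600,600),interpolation=3))
E
```

```text
6.9167 [ 0.5482 -0.0396  0.2211] [[ 0.2144  0.9768  0.    ]
 [ 0.9768 -0.2144 -0.    ]
 [ 0.      0.     -1.    ]] [0.5646 0.0363 0.3641]
[[252.3329 103.4923]
 [408.286  104.5943]
 [388.3468 312.5296]
 [265.6858 312.0265]
 [359.3428 179.0461]
 [354.5505 274.4982]
 [276.7    163.4962]
 [325.8147 156.3771]]
```

View pics/w3v.png

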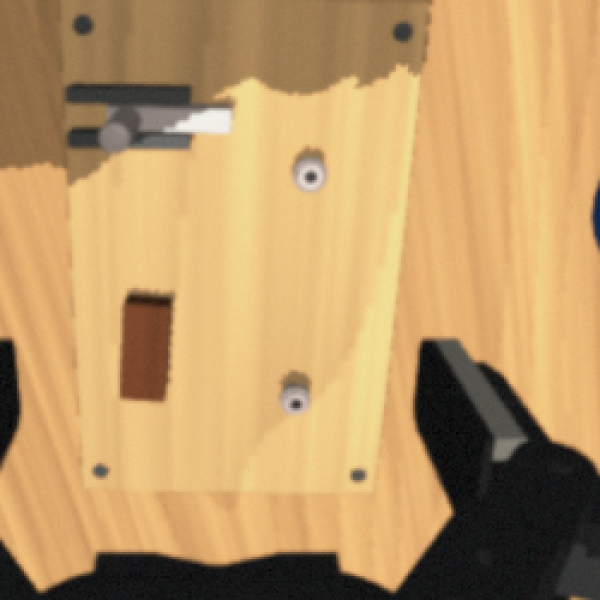

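The crop shows the bolt fully drawn back, with its tip at (232,121) and the knob top at (115,136). The heads are at (310,175) and (295,401), and the near corners at (84,487) and (374,491). I'm refitting the board pose from these.

```bash
python3 - <<'E'
from h import *
np.set_printoptions(precision=4,suppress=True)
B=np.array([[90,-145,18],[-90,-145,18],[35,60,34],[35,-70,34],[-55,87,80],[-5,87,36]])/1e3
uv=np.array([[374,491],[84,487],[310.5,175.5],[295,401.5],[115,136],[232,121]])/2.4+[230,110]
k=load("w3"); f=lambda x:(proj(k,board(x,B))-uv).ravel()
r=least_squares(f,[.5447,-.105,-.2223]); print(r.x,f(r.x).reshape(-1,2))
c=r.x
ex=np.array([np.cos(c[2]),np.sin(c[2])]); print("stop x check",(np.array([.5105,-.0101])-c[:2])@ex)
print("plate on/home xy",board(c,[[.035,-.005,0],[.035,-.027,0],[-.055,.087,0],[-.015,.087,0]]))
# refine with free z offset / tilt check on screws only
print(atz(k,uv[2:4],.034))
E
```

```text
[ 0.5435 -0.1088 -0.2368] [[ 0.5361  0.8916]
 [-0.8672  0.5901]
 [ 0.2143 -0.3635]
 [ 0.4458  0.1414]
 [-0.1923  0.0119]
 [-0.1092 -0.614 ]]
stop x check -0.055205477288418806
plate on/home xy [[ 0.5763 -0.1219  0.    ]
 [ 0.5712 -0.1433  0.    ]
 [ 0.5104 -0.0114  0.    ]
 [ 0.5493 -0.0208  0.    ]]
[[ 0.5912 -0.0591  0.034 ]
 [ 0.5605 -0.1848  0.034 ]]
```

Emit:
apply_moves:
  plan:
    - [1, 0.0, 0.08, 0.01, 0, 0, 0.055]
    - [1, 0.0, 0.08, 0.01, 0, 0, 0.055]
    - [1, 0.0, 0.08, 0.01, 0, 0, 0.055]
    - [1, 0.0, 0.08, 0.01, 0, 0, 0.055]
    - [1, 0.0, 0.08, 0, 0, 0, 0.055]
    - [1, 0.0, 0.08, 0, 0, 0, 0.055]
    - [1, 0.0, 0.08, 0, 0, 0, 0.055]
    - [1, 0.0, 0.08, 0, 0, 0, 0.055]
    - [1, 0.0, 0.08, 0, 0, 0, 0.055]
    - [1, 0.0, 0.08, 0, 0, 0, 0.055]

```text
t: 7.75
tool_pos: [0.5482, 0.3621, 0.2411]
tcp_rot: [[-0.776, 0.631, 0.0], [0.631, 0.776, -0.0], [-0.0, -0.0, -1.0]]
wrist_force: [1.5, 1.4, 0.3]
width: 0.0855
finger_force: 0.0
```

Emit:
apply_moves:
  plan:
    - [1, 0.01, 0, -0.01, 0, 0, 0.055]
    - [1, 0.01, 0, -0.01, 0, 0, 0.055]
    - [1, 0, 0, -0.01, 0, 0, 0.055]
    - [1, 0, 0, -0.01, 0, 0, 0.055]
    - [1, 0, 0, 0, 0, 0, 0.055]
    - [1, 0, 0, 0, 0, 0, 0]
    - [1, 0, 0, 0, 0, 0, 0]
    - [1, 0, 0, 0, 0, 0, 0]
    - [1, 0, 0, 0, 0, 0, 0]
    - [1, 0, 0, 0, 0, 0, 0]

```text
t: 8.58
tool_pos: [0.5583, 0.3605, 0.2215]
tcp_rot: [[-0.99, 0.138, 0.001], [0.138, 0.99, 0.0], [-0.001, 0.0, -1.0]]
wrist_force: [-0.4, 0.1, -0.2]
width: 0.0855
finger_force: 0.0
```

```bash
python3 - <<'E'
from h import *
np.set_printoptions(precision=4,suppress=True)
im,k=shot("wrist","w4"); o=get_obs(); print(o["t"],o["tool_pos"],o["tcp_rot"],o["joint_pos"])
c=[.559,.363,np.radians(82.5)]
B=np.array([[-30,105,8],[30,105,8],[30,-105,8],[-30,-105,8],[0,65,8],[0,-65,8],[12,30,50],[12,-30,50],[-12,-30,50],[-12,30,50]])/1e3
print(proj(k,board(c,B)))
cv2.imwrite("pics/w4v.png",cv2.resize(im[80:330,200:450],(600,600),interpolation=3))
E
```

```text
8.6333 [0.5582 0.3605 0.2214] [[-0.9905  0.1376  0.0005]
 [ 0.1376  0.9905  0.    ]
 [-0.0005  0.0001 -1.    ]] [-0.0852  0.7455 -1.0522  1.3939  0.6458  1.3675  0.2865]
[[296.3521  83.4547]
 [347.9429  83.0197]
 [344.8237 246.0643]
 [301.3052 246.394 ]
 [322.3519 118.5332]
 [322.9173 219.2906]
 [333.8003 152.9628]
 [333.4819 204.7488]
 [312.75   204.9108]
 [311.8857 153.1397]]
```

View pics/w4v.png

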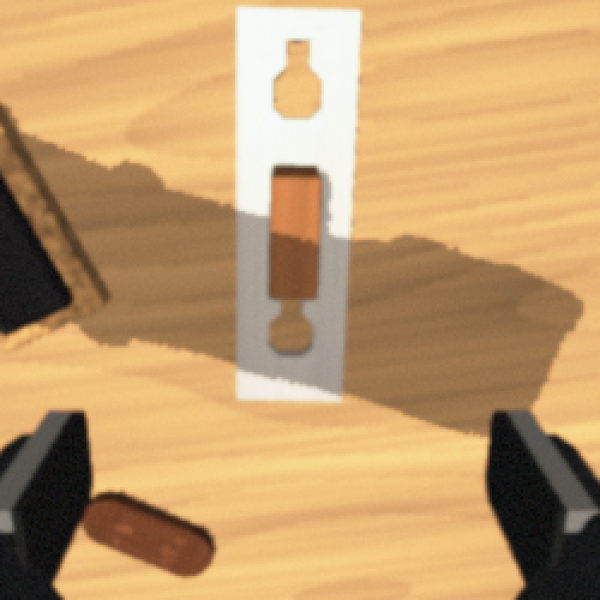

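The crop shows the plate with corners (237,7), (361,10), (341,402) and (237,401), keyholes at (298,93) and (291,330), and slots pointing up-image (plate +y). The block top runs from y≈177 to 299.

```bash
python3 - <<'E'
from h import *
np.set_printoptions(precision=4,suppress=True)
B=np.array([[-30,105,8],[30,105,8],[30,-105,8],[-30,-105,8],[0,65,8],[0,-65,8],[12,30,50],[12,-30,50],[-12,-30,50],[-12,30,50]])/1e3
uv=np.array([[237,7],[361,10],[341,402],[237,401],[298,93],[291,330],[321,177],[317,299],[269,299],[272,177]])/2.4+[200,80]
k=load("w4"); f=lambda x:(proj(k,board(x,B))-uv).ravel()
r=least_squares(f,[.559,.363,np.radians(82.5)],loss="soft_l1"); c=r.x
print(c,np.degrees(c[2]),f(c).reshape(-1,2)); print("tool yaw",np.degrees(c[2])+90)
E
```

```text
[0.5593 0.3627 1.4089] 80.72670983793368 [[ 0.1787  0.0134]
 [ 0.069   0.0353]
 [ 0.1786 -0.6233]
 [ 0.0154 -1.0929]
 [-0.3453  0.0851]
 [-0.0255  2.0153]
 [ 0.6609 -0.1355]
 [ 0.3733  0.7382]
 [-0.3462  0.294 ]
 [-0.8228 -0.6355]]
tool yaw 170.7267098379337
```

Emit:
apply_moves:
  plan:
    - [1, 0.0022, 0.0044, -0.052, 0, 0, -0.012]
    - [1, 0, 0, -0.052, 0, 0, 0]
    - [1, 0, 0, -0.052, 0, 0, 0]
    - [1, 0, 0, -0.052, 0, 0, 0]
    - [1, 0, 0, -0.052, 0, 0, 0]
    - [1, 0, 0, -0.052, 0, 0, 0]
    - [1, 0, 0, -0.052, 0, 0, 0]
    - [1, 0, 0, -0.052, 0, 0, 0]
    - [1, 0, 0, 0, 0, 0, 0]
    - [1, 0, 0, 0, 0, 0, 0]

```text
t: 9.47
tool_pos: [0.5588, 0.3622, 0.0124]
tcp_rot: [[-0.987, 0.16, -0.002], [0.16, 0.987, -0.001], [0.002, -0.002, -1.0]]
wrist_force: [0.5, 0.1, 0.9]
width: 0.0853
finger_force: 0.0
```

Emit:
apply_moves:
  plan:
    - [-1, 0, 0, 0, 0, 0, 0]
    - [-1, 0, 0, 0, 0, 0, 0]
    - [-1, 0, 0, 0, 0, 0, 0]
    - [-1, 0, 0, 0, 0, 0, 0]
    - [-1, 0, 0, 0, 0, 0, 0]
    - [-1, 0, 0, 0, 0, 0, 0]
    - [-1, 0, 0, 0, 0, 0, 0]
    - [-1, 0, 0, 0, 0, 0, 0]
    - [-1, 0, 0, 0, 0, 0, 0]
    - [-1, 0, 0, 0, 0, 0, 0]

```text
t: 10.3
tool_pos: [0.5598, 0.363, 0.0141]
tcp_rot: [[-0.987, 0.16, 0.001], [0.16, 0.987, 0.001], [-0.001, 0.001, -1.0]]
wrist_force: [0.5, -1.0, 6.1]
width: 0.0232
finger_force: 59.9
```

Emit:
apply_moves:
  plan:
    - [-1, 0, 0, 0.03, 0, 0, 0]
    - [-1, 0, 0, 0.07, 0, 0, 0]
    - [-1, 0, 0, 0.07, 0, 0, 0]
    - [-1, 0, 0, 0.07, 0, 0, 0]
    - [-1, -0.01, -0.0647, 0, 0, 0, -0.0549]
    - [-1, -0.01, -0.0647, 0, 0, 0, -0.0549]
    - [-1, -0.01, -0.0647, 0, 0, 0, -0.0549]
    - [-1, -0.01, -0.0647, 0, 0, 0, -0.0549]
    - [-1, -0.01, -0.0647, 0, 0, 0, -0.0549]
    - [-1, -0.01, -0.0647, 0, 0, 0, -0.0549]

```text
t: 11.13
tool_pos: [0.5285, 0.1669, 0.1337]
tcp_rot: [[-0.679, 0.734, -0.0], [0.734, 0.679, -0.0], [-0.0, -0.0, -1.0]]
wrist_force: [0.1, 1.0, -2.0]
width: 0.0231
finger_force: 59.7
```

Emit:
apply_moves:
  plan:
    - [-1, 0.0103, -0.0647, 0, 0, 0, -0.0549]
    - [-1, 0.0103, -0.0647, 0, 0, 0, -0.0549]
    - [-1, 0.0103, -0.0647, 0, 0, 0, -0.0549]
    - [-1, 0.0103, -0.0647, 0, 0, 0, -0.0549]
    - [-1, 0.0103, -0.0647, 0, 0, 0, -0.0549]
    - [-1, 0.0103, -0.0647, 0, 0, 0, -0.0549]
    - [-1, 0.0103, -0.0647, 0, 0, 0, -0.0549]
    - [-1, 0.0103, -0.0647, 0, 0, 0, -0.0549]
    - [-1, 0.0103, -0.0647, 0, 0, 0, -0.0549]
    - [-1, 0, 0, 0, 0, 0, 0]

```text
t: 11.97
tool_pos: [0.5755, -0.1315, 0.133]
tcp_rot: [[0.25, 0.968, -0.001], [0.968, -0.25, -0.005], [-0.005, 0.0, -1.0]]
wrist_force: [0.4, -1.8, -2.9]
width: 0.0231
finger_force: 59.8
```

Emit:
apply_moves:
  plan:
    - [-1, 0, 0, 0, 0, 0, 0]
    - [-1, 0, 0, 0, 0, 0, 0]
    - [-1, 0, 0, 0, 0, 0, 0]
    - [-1, 0, 0, 0, 0, 0, 0]
    - [-1, 0, 0, 0, 0, 0, 0]
    - [-1, 0, 0, 0, 0, 0, 0]
    - [-1, 0, 0, 0, 0, 0, 0]
    - [-1, 0, 0, 0, 0, 0, 0]
    - [-1, 0, 0, 0, 0, 0, 0]
    - [-1, 0, 0, 0, 0, 0, 0]

```text
t: 12.8
tool_pos: [0.5756, -0.1226, 0.1331]
tcp_rot: [[0.235, 0.972, -0.0], [0.972, -0.235, 0.0], [0.0, -0.0, -1.0]]
wrist_force: [-0.5, 0.3, -2.5]
width: 0.0234
finger_force: 59.8
```

```bash
python3 - <<'E'
from h import *
np.set_printoptions(precision=4,suppress=True)
im,k=shot("wrist","w5"); o=get_obs(); R=np.array(o["tcp_rot"]); print(o["t"],o["tool_pos"],np.degrees(np.arctan2(R[1,0],R[0,0])),R[2],o["width"],o["wrist_force"])
cv2.imwrite("pics/w5v.png",im)
E
```

```text
12.85 [ 0.5757 -0.1226  0.1331] 76.42006044498612 [ 0.     -0.0001 -1.    ] 0.023508842579523206 [ 0.4571 -1.21   -2.1564]
```

View pics/w5v.png

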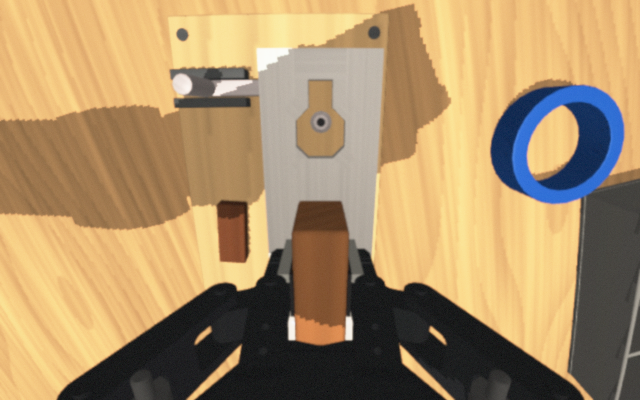

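The keyhole is around (320,132), with screw_b's head visible through it at (320,121). The plate's far corners are at (257,48) and (383,48). I'll check the plate in the hand.

```bash
python3 - <<'E'
from h import *
np.set_printoptions(precision=4,suppress=True)
k=load("w5"); d=.119
im=cv2.imread("pics/w5.png")
B=np.array([[-30,105,8],[30,105,8],[0,65,8],[0,91,8],[-12,30,50],[12,30,50]])/1e3+[0,0,d]
uv=np.array([[257,48],[383,48],[320,132.5],[320,80],[306,202],[338,202]])
f=lambda x:(proj(k,board(x,B))-uv).ravel()
t=[.5763,-.1219,-.2368]
r=least_squares(f,t,loss="soft_l1"); print(r.x,"\n",f(r.x).reshape(-1,2),"\nif at target\n",f(t).reshape(-1,2))
c=[.5435,-.1088,-.2368]
print("screw b pred",proj(k,board(c,[.035,.06,.034])), "knob",proj(k,board(c,[-.055,.087,.08])))
e=r.x[:2]-t[:2]; a=t[2]; print("err in board axes", e@[np.cos(a),np.sin(a)], e@[-np.sin(a),np.cos(a)], np.degrees(r.x[2]-a))
E
```

```text
[ 0.5752 -0.1229 -0.2376] 
 [[ -0.421   -0.7586]
 [  0.4341  -0.7782]
 [ -0.0057   0.2185]
 [ -0.0045  -1.7344]
 [-15.6155  27.8381]
 [ 11.456   27.8575]] 
if at target
 [[  1.1167  -3.4631]
 [  2.2494  -3.5587]
 [  1.6245  -2.1757]
 [  1.6631  -4.3619]
 [-13.5957  25.155 ]
 [ 13.6678  25.1234]]
screw b pred [[321.1406 121.11  ]] knob [[182.1858  82.9049]]
err in board axes -0.0008839158589417837 -0.0011955582985768503 -0.04859478696102412
```

Emit:
apply_moves:
  plan:
    - [-1, 0.0014, 0.0022, -0.025, 0, 0, 0]
    - [-1, 0, 0, -0.025, 0, 0, 0]
    - [-1, 0, 0, -0.025, 0, 0, 0]
    - [-1, 0, 0, -0.025, 0, 0, 0]
    - [-1, 0, 0, -0.025, 0, 0, 0]
    - [-1, 0, 0, -0.025, 0, 0, 0]
    - [-1, 0, 0, 0, 0, 0, 0]
    - [-1, 0, 0, 0, 0, 0, 0]
    - [-1, 0, 0, 0, 0, 0, 0]
    - [-1, 0, 0, 0, 0, 0, 0]

```text
t: 13.68
tool_pos: [0.5769, -0.1214, 0.0588]
tcp_rot: [[0.235, 0.972, 0.001], [0.972, -0.235, -0.0], [0.0, 0.001, -1.0]]
wrist_force: [-0.3, 0.6, -2.0]
width: 0.0234
finger_force: 59.8
```

Emit:
apply_moves:
  plan:
    - [-1, 0, 0, -0.006, 0, 0, 0]
    - [-1, 0, 0, -0.006, 0, 0, 0]
    - [-1, 0, 0, -0.006, 0, 0, 0]
    - [-1, 0, 0, -0.006, 0, 0, 0]
    - [-1, 0, 0, -0.006, 0, 0, 0]
    - [-1, 0, 0, -0.006, 0, 0, 0]
    - [-1, 0, 0, -0.006, 0, 0, 0]
    - [-1, 0, 0, 0, 0, 0, 0]
    - [-1, 0, 0, 0, 0, 0, 0]
    - [-1, 0, 0, 0, 0, 0, 0]

```text
t: 14.52
tool_pos: [0.5764, -0.1215, 0.0372]
tcp_rot: [[0.235, 0.972, 0.0], [0.972, -0.235, 0.0], [0.0, 0.0, -1.0]]
wrist_force: [0.1, -0.7, -1.8]
width: 0.0234
finger_force: 59.8
```

Emit:
apply_moves:
  plan:
    - [-1, 0, 0, -0.002, 0, 0, 0]
    - [-1, 0, 0, -0.002, 0, 0, 0]
    - [-1, 0, 0, -0.002, 0, 0, 0]
    - [-1, 0, 0, -0.002, 0, 0, 0]
    - [-1, 0, 0, -0.002, 0, 0, 0]
    - [-1, 0, 0, 0, 0, 0, 0]
    - [-1, 0, 0, 0, 0, 0, 0]
    - [-1, 0, 0, 0, 0, 0, 0]
    - [-1, 0, 0, 0, 0, 0, 0]
    - [-1, 0, 0, 0, 0, 0, 0]

```text
t: 15.35
tool_pos: [0.5764, -0.1215, 0.0321]
tcp_rot: [[0.235, 0.972, -0.0], [0.972, -0.235, 0.0], [-0.0, -0.0, -1.0]]
wrist_force: [0.1, -0.5, -1.6]
width: 0.0232
finger_force: 60.0
```

Emit:
apply_moves:
  plan:
    - [-1, 0, 0, -0.001, 0, 0, 0]
    - [-1, -0.00094, -0.0039, 0, 0, 0, 0]
    - [-1, -0.00094, -0.0039, 0, 0, 0, 0]
    - [-1, -0.00094, -0.0039, 0, 0, 0, 0]
    - [-1, -0.00094, -0.0039, 0, 0, 0, 0]
    - [-1, -0.00094, -0.0039, 0, 0, 0, 0]
    - [-1, -0.00094, -0.0039, 0, 0, 0, 0]
    - [-1, -0.00094, -0.0039, 0, 0, 0, 0]
    - [-1, -0.00094, -0.0039, 0, 0, 0, 0]
    - [-1, -0.00094, -0.0039, 0, 0, 0, 0]

```text
t: 16.18
tool_pos: [0.5728, -0.1385, 0.0321]
tcp_rot: [[0.234, 0.972, 0.002], [0.972, -0.234, 0.001], [0.001, 0.001, -1.0]]
wrist_force: [1.1, 4.4, 6.0]
width: 0.0231
finger_force: 60.9
```

Emit:
apply_moves:
  plan:
    - [-1, -0.0005, -0.00195, 0, 0, 0, 0]
    - [-1, -0.0005, -0.00195, 0, 0, 0, 0]
    - [-1, -0.0005, -0.00195, 0, 0, 0, 0]
    - [-1, -0.0005, -0.00195, 0, 0, 0, 0]
    - [-1, 0, 0, 0, 0, 0, 0]
    - [-1, 0, 0, 0, 0, 0, 0]
    - [-1, 0, 0, 0, 0, 0, 0]
    - [-1, 0, 0, 0, 0, 0, 0]
    - [-1, 0, 0, 0, 0, 0, 0]
    - [-1, 0, 0, 0, 0, 0, 0]

```text
t: 17.02
tool_pos: [0.5718, -0.1426, 0.0321]
tcp_rot: [[0.235, 0.972, 0.001], [0.972, -0.235, 0.0], [0.001, 0.001, -1.0]]
wrist_force: [0.8, 3.7, 6.2]
width: 0.0233
finger_force: 61.0
```

Emit:
apply_moves:
  plan:
    - [-1, -0.0005, -0.00195, 0, 0, 0, 0]
    - [-1, -0.0005, -0.00195, 0, 0, 0, 0]
    - [-1, 0, 0, 0, 0, 0, 0]
    - [-1, 0, 0, 0, 0, 0, 0]
    - [-1, 0, 0, 0, 0, 0, 0]
    - [-1, 0, 0, 0, 0, 0, 0]
    - [-1, 0, 0, 0, 0, 0, 0]
    - [-1, 0, 0, 0, 0, 0, 0]
    - [-1, 0, 0, 0, 0, 0, 0]
    - [-1, 0, 0, 0, 0, 0, 0]

```text
t: 17.85
tool_pos: [0.5716, -0.1432, 0.0321]
tcp_rot: [[0.234, 0.972, 0.002], [0.972, -0.234, 0.002], [0.002, 0.001, -1.0]]
wrist_force: [1.7, 7.2, 4.4]
width: 0.0232
finger_force: 60.8
```

Emit:
apply_moves:
  plan:
    - [-1, -0.0005, -0.00195, 0, 0, 0, 0]
    - [-1, -0.0005, -0.00195, 0, 0, 0, 0]
    - [-1, 0, 0, 0, 0, 0, 0]
    - [-1, 0, 0, 0, 0, 0, 0]
    - [-1, 0, 0, 0, 0, 0, 0]
    - [-1, 0, 0, 0, 0, 0, 0]
    - [-1, 0, 0, 0, 0, 0, 0]
    - [-1, 0, 0, 0, 0, 0, 0]
    - [-1, 0, 0, 0, 0, 0, 0]
    - [-1, 0, 0, 0, 0, 0, 0]

```text
t: 18.68
tool_pos: [0.5716, -0.1433, 0.0321]
tcp_rot: [[0.232, 0.973, 0.003], [0.973, -0.232, 0.004], [0.005, 0.002, -1.0]]
wrist_force: [2.7, 12.4, 4.0]
width: 0.0234
finger_force: 60.7
```

Emit:
apply_moves:
  plan:
    - [-1, 0.001, 0.0039, 0, 0, 0, 0]
    - [0.1, 0, 0, 0, 0, 0, 0]
    - [0.1, 0, 0, 0, 0, 0, 0]
    - [0.1, 0, 0, 0, 0, 0, 0]
    - [0.1, 0, 0, 0.005, 0, 0, 0]
    - [0.1, 0, 0, 0.04, 0, 0, 0]
    - [0.1, 0, 0, 0.06, 0, 0, 0]
    - [0.1, 0, 0, 0.07, 0, 0, 0]
    - [0.1, 0, 0, 0, 0, 0, 0]
    - [0.1, 0, 0, 0, 0, 0, 0]

```text
t: 19.52
tool_pos: [0.5717, -0.1457, 0.1211]
tcp_rot: [[0.236, 0.972, 0.004], [0.972, -0.236, -0.002], [-0.001, 0.004, -1.0]]
wrist_force: [0.7, 0.1, -0.7]
width: 0.0469
finger_force: 0.0
```

Emit:
apply_moves:
  plan:
    - [0.1, -0.0244, 0.0536, 0, 0, 0, 0]
    - [0.1, -0.0244, 0.0536, 0, 0, 0, 0]
    - [0.1, -0.0244, 0.0536, 0, 0, 0, 0]
    - [0.1, -0.0244, 0.0536, 0, 0, 0, 0]
    - [0.1, -0.0244, 0.0536, 0, 0, 0, 0]
    - [0.1, 0, 0, 0, 0, 0, 0]
    - [0.1, 0, 0, 0, 0, 0, 0]
    - [0.1, 0, 0, 0, 0, 0, 0]
    - [0.1, 0, 0, 0, 0, 0, 0]
    - [0.1, 0, 0, 0, 0, 0, 0]

```text
t: 20.35
tool_pos: [0.5098, -0.0122, 0.1186]
tcp_rot: [[0.237, 0.972, -0.001], [0.972, -0.237, -0.0], [-0.0, -0.001, -1.0]]
wrist_force: [-0.3, -0.6, 0.7]
width: 0.0467
finger_force: 0.0
```

```bash
python3 - <<'E'
from h import *
np.set_printoptions(precision=4,suppress=True)
im,k=shot("wrist","w6"); o=get_obs(); print(o["t"],o["tool_pos"])
cv2.imwrite("pics/w6v.png",im)
c=[.5435,-.1088,-.2368]
print(proj(k,board(c,[[-.055,.087,.08],[.035,.06,.034],[.005,.078,.026],[.065,.078,.026]])))
E
```

```text
20.4 [ 0.5098 -0.012   0.1187]
[[321.279  223.3567]
 [424.625  231.0159]
 [389.7846 208.5412]
 [457.3271 208.2854]]
```

View pics/w6v.png

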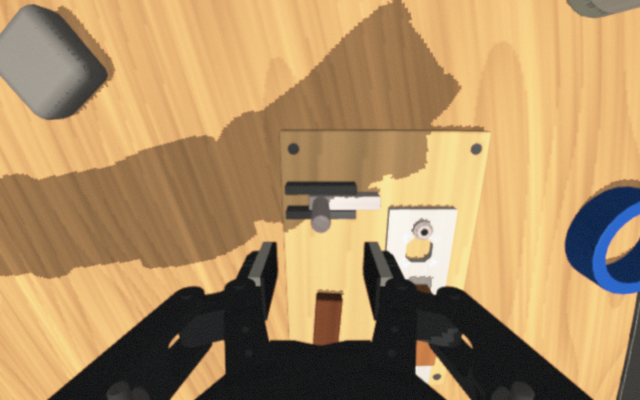

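The plate is home: its end is at v=208 where 208.5 was predicted, and the head sits in the narrow slot at (423,230). The knob top is at (320,222), between the fingers. I'm lowering onto the knob and closing.

Emit:
apply_moves:
  plan:
    - [0.1, 0.001, 0, -0.0252, 0, 0, 0]
    - [0.1, 0, 0, -0.0252, 0, 0, 0]
    - [0.1, 0, 0, -0.0252, 0, 0, 0]
    - [0.1, 0, 0, -0.0252, 0, 0, 0]
    - [0.1, 0, 0, -0.0252, 0, 0, 0]
    - [0.1, 0, 0, -0.0252, 0, 0, 0]
    - [0.1, 0, 0, 0, 0, 0, 0]
    - [0.1, 0, 0, 0, 0, 0, 0]
    - [-1, 0, 0, 0, 0, 0, 0]
    - [-1, 0, 0, 0, 0, 0, 0]

```text
t: 21.23
tool_pos: [0.5107, -0.011, 0.0442]
tcp_rot: [[0.235, 0.972, 0.001], [0.972, -0.235, 0.0], [0.0, 0.001, -1.0]]
wrist_force: [0.4, 0.2, 0.2]
width: 0.0239
finger_force: 0.0
```

Emit:
apply_moves:
  plan:
    - [-1, 0, 0, 0, 0, 0, 0]
    - [-1, 0, 0, 0, 0, 0, 0]
    - [-1, 0, 0, 0, 0, 0, 0]
    - [-1, 0, 0, 0, 0, 0, 0]
    - [-1, 0, 0, 0, 0, 0, 0]
    - [-1, 0, 0, 0, 0, 0, 0]
    - [-1, 0, 0, 0, 0, 0, 0]
    - [-1, 0, 0, 0, 0, 0, 0]
    - [-1, 0, 0, 0, 0, 0, 0]
    - [-1, 0, 0, 0, 0, 0, 0]

```text
t: 22.07
tool_pos: [0.5106, -0.011, 0.0443]
tcp_rot: [[0.235, 0.972, 0.001], [0.972, -0.235, -0.0], [-0.0, 0.001, -1.0]]
wrist_force: [-0.7, -0.9, 7.3]
width: 0.0125
finger_force: 58.4
```

Now I'm shutting the bolt: 38 mm along board +x, direction (0.972, -0.2346), then probing for the stop.

Emit:
apply_moves:
  plan:
    - [-1, 0.0092, -0.0022, 0, 0, 0, 0]
    - [-1, 0.0092, -0.0022, 0, 0, 0, 0]
    - [-1, 0.0092, -0.0022, 0, 0, 0, 0]
    - [-1, 0.0092, -0.0022, 0, 0, 0, 0]
    - [-1, 0.0092, -0.0022, 0, 0, 0, 0]
    - [-1, 0.0092, -0.0022, 0, 0, 0, 0]
    - [-1, 0.0092, -0.0022, 0, 0, 0, 0]
    - [-1, 0.0092, -0.0022, 0, 0, 0, 0]
    - [-1, 0, 0, 0, 0, 0, 0]
    - [-1, 0, 0, 0, 0, 0, 0]

```text
t: 22.9
tool_pos: [0.5481, -0.02, 0.0444]
tcp_rot: [[0.235, 0.972, 0.002], [0.972, -0.235, -0.0], [0.0, 0.002, -1.0]]
wrist_force: [0.9, -1.8, 4.5]
width: 0.0123
finger_force: 58.5
```

Emit:
apply_moves:
  plan:
    - [-1, 0.002, -0.0005, 0, 0, 0, 0]
    - [-1, 0.002, -0.0005, 0, 0, 0, 0]
    - [-1, 0.002, -0.0005, 0, 0, 0, 0]
    - [-1, 0.002, -0.0005, 0, 0, 0, 0]
    - [-1, 0.001, -0.0002, 0, 0, 0, 0]
    - [-1, 0, 0, 0, 0, 0, 0]
    - [-1, 0, 0, 0, 0, 0, 0]
    - [-1, 0, 0, 0, 0, 0, 0]
    - [-1, 0, 0, 0, 0, 0, 0]
    - [-1, 0, 0, 0, 0, 0, 0]

```text
t: 23.73
tool_pos: [0.5495, -0.0204, 0.0443]
tcp_rot: [[0.234, 0.972, -0.003], [0.972, -0.234, -0.001], [-0.001, -0.002, -1.0]]
wrist_force: [-8.6, 0.9, 14.9]
width: 0.0124
finger_force: 59.7
```

Emit:
apply_moves:
  plan:
    - [0.1, 0, 0, 0, 0, 0, 0]
    - [0.1, 0, 0, 0, 0, 0, 0]
    - [0.1, 0, 0, 0, 0, 0, 0]
    - [0.1, 0, 0, 0, 0, 0, 0]
    - [0.1, -0.004, 0.001, 0.01, 0, 0, 0]
    - [0.1, 0, 0, 0.05, 0, 0, 0]
    - [0.1, 0, 0, 0.08, 0, 0, 0]
    - [0.1, 0, 0, 0.08, 0, 0, 0]
    - [0.1, 0, 0, 0.08, 0, 0, 0]
    - [0.1, 0, 0, 0, 0, 0, 0]

```text
t: 24.57
tool_pos: [0.5529, -0.0189, 0.2012]
tcp_rot: [[0.234, 0.972, 0.011], [0.972, -0.234, 0.0], [0.003, 0.011, -1.0]]
wrist_force: [1.3, 0.4, 0.5]
width: 0.0471
finger_force: 0.0
```

Emit:
apply_moves:
  plan:
    - [0.1, 0, 0, 0, 0, 0, 0]
    - [0.1, 0, 0, 0, 0, 0, 0]
    - [0.1, 0, 0, 0, 0, 0, 0]
    - [0.1, 0, 0, 0, 0, 0, 0]
    - [0.1, 0, 0, 0, 0, 0, 0]
    - [0.1, 0, 0, 0, 0, 0, 0]
    - [0.1, 0, 0, 0, 0, 0, 0]
    - [0.1, 0, 0, 0, 0, 0, 0]
    - [0.1, 0, 0, 0, 0, 0, 0]
    - [0.1, 0, 0, 0, 0, 0, 0]

```text
t: 25.4
tool_pos: [0.5494, -0.0203, 0.1935]
tcp_rot: [[0.235, 0.972, -0.0], [0.972, -0.235, 0.0], [0.0, -0.0, -1.0]]
wrist_force: [-0.0, -0.1, 0.6]
width: 0.0469
finger_force: 0.0
```

```bash
python3 - <<'E'
from h import *
np.set_printoptions(precision=4,suppress=True)
im,k=shot("wrist","w7"); o=get_obs(); print(o["t"],o["tool_pos"],o["wrist_force"])
cv2.imwrite("pics/w7v.png",cv2.resize(im[130:380,220:470],(600,600),interpolation=3))
c=[.5435,-.1088,-.2368]
print((proj(k,board(c,[[-.015,.087,.08],[.035,.087,.036],[.005,.078,.026],[.065,.078,.026]]))-[220,130])*2.4)
E
```

```text
25.45 [ 0.5495 -0.0203  0.1935] [ 0.9253  0.0851 -0.1431]
[[241.1744 152.5372]
 [352.2301 124.015 ]
 [283.8859 137.301 ]
 [411.8566 137.296 ]]
```

View pics/w7v.png

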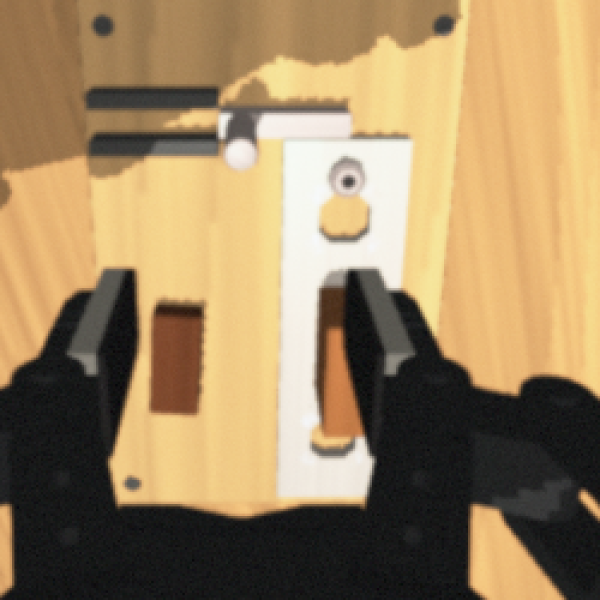

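The plate is home with its head in the slot end at (347,180). The bolt tip at (351,124) and knob at (240,153) match the fully shut prediction, and the gripper is clear.

```bash
python3 -c "from rig import *; print(sign_off())"
```

```text
the job is handed in; nothing more can be done
None
```

The stop plate is flat on the board and slid fully home under both screw heads, the bolt is fully shut behind it, the gripper is clear, and the job was handed in at about 25 s with nothing else on the bench touched.

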